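# Unlatch and open the wide sample carrier

### The job

Two latched sample carriers stand on the lab bench, a wide one and a narrow one. Flip the toggle latch of the wide carrier fully open, then lift its lid until it stands about upright, and let go so that the tube rack inside can be unloaded. Leave the narrow carrier latched.

Things in the scene. Friction and masses are not known exactly. Their poses are not given: they have to be found in the camera images.
- wide_case: wider of two sample carriers, to be opened: white box 130 deep (x), 220 wide (y), 100 high, plus 15 thick grey lid; fixed to the bench. Origin: centre of its underside; x from its front (latch, robot's side) to its back, z up; points below are (x, y, z) in mm in this frame. The other carrier is alike but 140 wide, to its left or right. Both start shut
- wide_latch (a joint): toggle latch: steel lever, upright at mid front, claw over the lid's catch; hinge along y at (-75, 0, 72). Top: roller grip along y, 24 long, 14 thick, flat ends, centre (-91, 0, 158) shut, 87 from the hinge. Joint, rad: 0 shut, grows as the grip swings out (-x) and down to its stop 1.45, grip at (-162, 0, 67). A spring holds it shut (1 N at grip) to 0.45, then throws it open; lid free from 0.3
- wide_lid (a joint): its lid, hinged along y at (65, 0, 100). Handle: black roller along y, 26 long, 20 thick, flat ends, axis 32 above the lid, centre (-35, 0, 147) shut; at angle q (65 + 47 sin q - 100 cos q, 0, 100 + 100 sin q + 47 cos q). Joint, rad: 0 shut, grows as the front edge rises, 1.57 upright, stop 1.7. 0.3 kg; stiff hinge: 5 N at the handle lifts it; stays at any angle
- narrow_latch (a joint): latch of the narrow carrier (140 wide), made just like the other. Joint in rad: 0 shut, grows as it opens. To be left shut

How it is judged:
On the way, in this order (a step that is already met when the one before it is completed fails the run):
1. the wide carrier's latch is open and its lid still down (value of joint wide_latch above 1 rad and value of joint wide_lid below 0.15 rad), for 0.2 s.
2. the wide carrier's lid is lifted to about upright (value of joint wide_lid above 1.2 rad and value of joint wide_latch above 1 rad), for 0.2 s.
At the end, for the whole second after the job is handed in: The wide carrier's latch is open (over 1.0 rad), its lid stands about upright by itself, at rest (1.2 to 1.7 rad, its stop), and the narrow carrier is still latched (its latch under 0.3 rad) (all of step 2 and value of joint narrow_latch below 0.3 rad and velocity of joint wide_lid between -0.1 and 0.1 rad/s); the robot touches nothing.
It fails at once if the narrow carrier's latch is opened (value of joint narrow_latch above 0.3 rad).
It also fails if it takes over 48 s, if anything falls off the work surface, if the arm or the gripper's body presses on something with over 40 N, if the wrist force passes 120 N, or if a joint passes its speed limit or range.

### The arm

A 7-joint arm with a two-finger parallel gripper is mounted at the origin on the work surface. World frame = base frame: x ahead of the robot, y to its left, z up, the work surface at z = 0. Lengths are in m, angles in rad, forces in N, time in s.
With the tool pointing down it reaches from about 0.4 to 0.9 m from the base axis. Payload 5.6 kg.
Tool frame: the origin (TCP) lies midway between the tips of the shut fingers; the grasp point (between the pads) lies 19 mm behind it; z points along the fingers, y is the line along which they close (so a half turn about z gives the same grasp; the last joint's range is limited). The gripper opens to 92 mm and grips with 3 to 60 N. Pads are 20 mm wide; open, the fingers measure 128 mm over their backs; the gripper's body (75 mm by 189 mm) begins 69 mm behind the grasp point.
Start: joints at [1.238, 0.468, -0.012, 1.603, 0.006, 1.071, -0.056], TCP at [0.186, -0.623, 0.215] pointing down, gripper open.
Joint ranges: [-2.53, 2.53], [-0.31, 2.02], [-1.57, 1.55], [0.28, 2.44], [-1.29, 4.43], [0.15, 1.84], [-2.92, 2.92]. Speed limits (rad/s): [2.57, 2.57, 3.14, 3.14, 3.14, 3.14, 3.14].

### API

Orientations are given as a 3x3 rotation matrix whose columns are the frame's x, y, z axes.
In Python, from station import read_state, viewer, hand_in gives the robot as it stands. The module is installed in compiled form; this text tells all that it offers.
- The arm moves only by the tool servo_tool, never from a script. Its argument "steps" is a list that holds one entry, the list of rows, each a list of 7 numbers: the turn, a rotation vector about the tool's x, y, z normalised to -1 to 1, where 1 is 45 degrees, then the shift along the tool's x, y, z normalised to -1 to 1, where 1 is 0.3 m, then the closure, from -1 (fully open) to 1 (shut). In form: [[[wx, wy, wz, x, y, z, grip], ...]]. A call has 1 to 10 rows; each row shifts and turns the commanded pose from where the row before left it, along the tool's axes as they then stand; what a row does not reach is not made up. A row lasts 1/8 s, in which the tool goes at most 62.5 mm and 10.7 degrees, less where a joint would pass 70% of its speed; a pose out of reach is approached as far as the arm can. A call with a number of a shift or a turn outside -1 to 1 is refused whole. A call with a gripper value outside its range is refused whole. The fingers move at their own pace and stop on an object; "grip_force" is the grip in N (left out, the last holds). Time passes only in rows, so rows that do not move let the fingers close. It gives the time, the measured TCP pose, the force, the opening and the grip force at its end, in the units of the state.
- read_state(): the state, without advancing time (a new reading comes with each control period).
- viewer.get_image(name): name is "scene" or "top"; returns the picture (400x640x3 uint8, blue, green, red); there is no depth.
- viewer.camera_info(name): a dict with "fov_y" (degrees; the focal length in pixels is half the picture's height over the tangent of half this angle, whatever the lens; pixels are square), "cx", "cy" (the principal point, pixels), "R" (3x3) and "t" (3): a world point X has camera coordinates R X + t. Camera axes: x right, y down, z forward; pixel columns grow to the right and rows downward; lengths in m; the calibration is good to about 2 mm. A picture is of the moment at which its call begins. camera_info takes no time and is no camera call.
- hand_in(): hands the job in; it is judged then, once.
Trained networks look in the newest picture that a camera, given by its name, has taken for a name from the list of things; names that differ only in an ending like _2 or _b are one class to them, and where a whole thing is asked for, a point or a joint stands for the part that bears it (a point fixed in the world has none). Each returns a list of dicts, best first, with "confidence" (0 to 1); they miss things now and then, are a little off and sometimes report something else, mostly with a low value. They report only what shows in the picture. A call takes as long as a camera call.
- viewer.cut_out(camera, thing): "region" (400x640 bool, what is visible of it) and "bbox" ([left, top, right, bottom] in pixels, round what is visible of it).
The state is a dict: "time": time; "q": joint angles; "joint_vel": joint speeds; "joint_efforts": joint torques, N m; "tool_pos": TCP position; "eef_rot": TCP orientation; "force": force on the tool from outside, world axes, zero at the start; "ft_torque": the same for the moment, N m; "gripper_width": opening from 0.0 (shut) to 1.0 (fully open); "finger_force": force on a finger pad.
Only numpy, scipy, OpenCV 4.12 (cv2) and the standard library are available. Lean on these libraries where they do the work, as an engineer would, in place of code of your own. Each camera call takes 0.05 s, during which the arm holds its last target. There are 200 camera calls.

## Working session

There is one attempt and no reset: what is moved stays moved. The work goes in short steps, Python scripts to look and compute and a tool call to move; the robot and the scene stay as the last step left them, time stands still between calls to the robot, and variables do not carry over. Pictures are saved under pics/ and viewed, at most 10 in all, crops included, and the job is handed in when it is done.

Besides the shell and the picture viewer there is one more tool, called by a JSON object that holds its "api" and its "payload", one argument or row to a line. servo_tool: Moves the arm, as the interface text tells. Scaled input: -1 to 1 covers 0.3 m each way for a shift and 45 degrees each way for a turn. Its arguments: {"type":"object","properties":{"steps":{"type":"array","items":{"type":"array","items":{"type":"array","items":{"type":"number","minimum":-1,"maximum":1}}}},"grip_force":{"type":"number"}},"required":["steps"]}

```bash
mkdir -p pics; python3 - <<'E'
from station import read_state, viewer
import cv2,numpy as np
s=read_state();print({k:np.round(v,3).tolist() for k,v in s.items()})
for n in("scene","top"):
    im=viewer.get_image(n);cv2.imwrite(f"pics/{n}0.png",im)
    print(n,viewer.camera_info(n))
    for t in("wide_case","wide_latch","wide_lid","narrow_latch"):
        for d in viewer.cut_out(n,t):
            ys,xs=np.nonzero(d["region"]);print(n,t,round(d["confidence"],2),d["bbox"],xs.mean().round(1),ys.mean().round(1))
E
```

```text
{'time': 0.0, 'q': [1.238, 0.468, -0.012, 1.604, 0.006, 1.071, -0.056], 'joint_vel': [0.001, 0.001, -0.0, -0.0, -0.001, 0.0, -0.0], 'joint_efforts': [0.001, -52.056, -0.012, -24.374, -0.057, 0.017, 0.0], 'tool_pos': [0.185, -0.622, 0.214], 'eef_rot': [[0.958, 0.286, -0.001], [0.286, -0.958, 0.002], [-0.0, -0.002, -1.0]], 'force': [0.032, -0.333, -0.405], 'ft_torque': [0.025, 0.025, 0.008], 'finger_force': 0.0, 'gripper_width': 1.001}
scene {'fov_y': 43.51687885789036, 'cx': 321.7442315527343, 'cy': 200.86024573781626, 'R': array([[-0.34795146,  0.93743795, -0.01182704],
       [ 0.58161814,  0.20595229, -0.7869587 ],
       [-0.73528914, -0.28070225, -0.61689231]]), 't': array([ 0.20970814, -0.26077574,  1.38007856])}
scene wide_case 0.78 [369.3, 149.4, 514.7, 288.6] 439.1 229.7
scene wide_latch 0.84 [429.8, 148.1, 449.5, 180.3] 439.4 161.4
scene wide_lid 0.55 [370.9, 171.7, 508.7, 245.3] 440.4 209.3
scene narrow_latch 0.68 [245.4, 117.1, 259.8, 150.0] 251.2 132.8
top {'fov_y': 56.70811659543037, 'cx': 321.19522813824875, 'cy': 201.2879045615715, 'R': array([[-0.02428437, -0.99933157,  0.02732541],
       [-0.99396572,  0.02121123, -0.10762075],
       [ 0.10696921, -0.02977402, -0.99381643]]), 't': array([-0.01596268,  0.58459553,  0.66500754])}
top wide_case 0.86 [113.6, 167.8, 268.3, 287.0] 190.2 223.1
top wide_latch 0.88 [178.6, 261.5, 215.2, 285.5] 193.7 273.2
top wide_lid 0.61 [110.7, 168.6, 262.0, 278.6] 186.9 222.1
top narrow_latch 0.81 [412.5, 258.8, 450.3, 275.1] 432.5 264.0
top narrow_latch 0.42 [113.9, 167.4, 271.5, 285.8] 190.3 223.4
```

View pics/scene0.png

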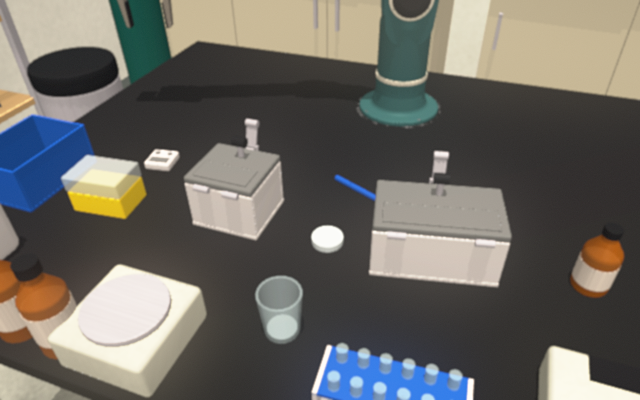

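View pics/top0.png

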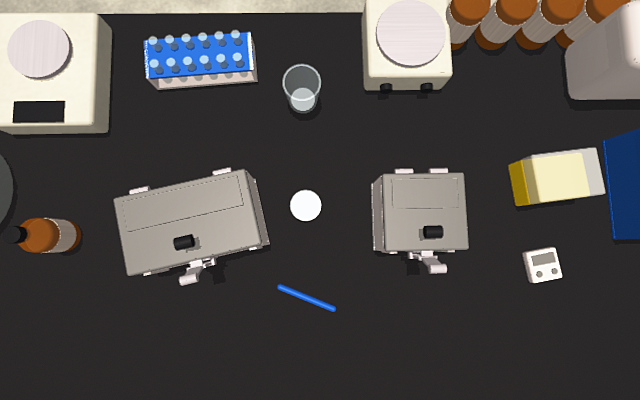

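The top view shows the wide carrier on the left (lid about 114–268, 170–275), turned slightly. Its black handle is at (184,242) and its latch grip at about (189,280). The narrow carrier is at right (372–468, 170–265). Next I fit the pose.

```bash
cat > h.py <<'E'
import numpy as np,cv2
from station import read_state, viewer
def proj(n,X):
    c=viewer.camera_info(n);f=200/np.tan(np.radians(c["fov_y"])/2)
    p=np.atleast_2d(X)@c["R"].T+c["t"];return p[:,:2]/p[:,2:]*f+[c["cx"],c["cy"]]
def ray(n,uv,z):
    c=viewer.camera_info(n);f=200/np.tan(np.radians(c["fov_y"])/2)
    d=c["R"].T@[(uv[0]-c["cx"])/f,(uv[1]-c["cy"])/f,1];o=-c["R"].T@c["t"];return o+d*(z-o[2])/d[2]
def world(p,X):
    x,y,a=p;c,s=np.cos(a),np.sin(a);X=np.atleast_2d(X)/1000.
    return np.c_[x+c*X[:,0]-s*X[:,1],y+s*X[:,0]+c*X[:,1],X[:,2]]
E
python3 - <<'E'
from h import *
im=cv2.imread("pics/top0.png");sc=cv2.imread("pics/scene0.png")
a=cv2.resize(im[155:300,95:285],None,fx=4,fy=4,interpolation=2)[:590]
cv2.imwrite("pics/c1.png",a)
print(ray("top",(184,242),.147),ray("top",(189,280),.158),ray("scene",(441,155),.158))
E
```

```text
[0.51339124 0.18609058 0.147     ] [0.45687334 0.17415925 0.158     ] [0.4588517  0.17602766 0.158     ]
```

View pics/c1.png

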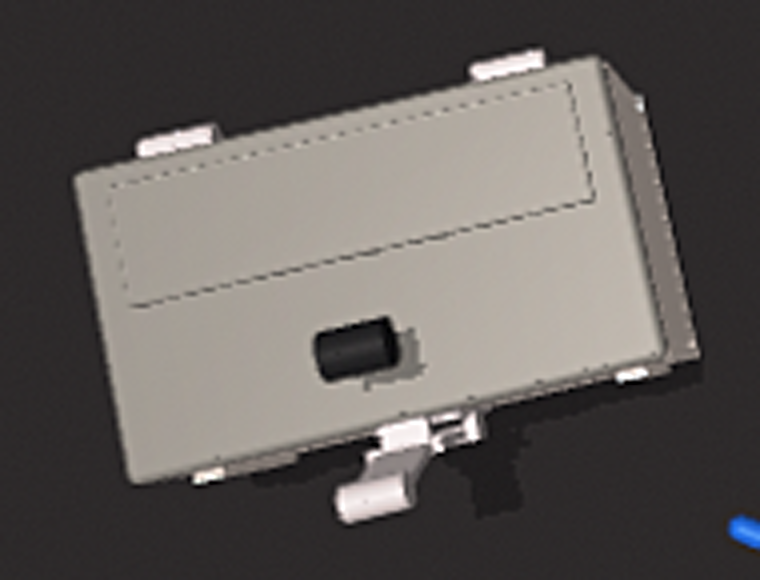

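```bash
python3 - <<'E'
from h import *
from scipy.optimize import least_squares
P=np.array([[65,110,115],[65,-110,115],[-65,-110,115],[-65,110,115],[-35,0,147],[-91,0,158]])
U=np.array([[113.75,198.75],[245.5,169.25],[261,243.75],[128,275.5],[184.2,242],[188.75,279.5]])
S=np.array([[441,155]])
f=lambda p:np.r_[(proj("top",world(p,P))-U).ravel(),(proj("scene",world(p,P[5:]))-S).ravel()]
r=least_squares(f,[.57,.2,.2]);p=r.x;print(p,r.fun.round(1))
np.save("p.npy",p)
for n,q in(("grip",[-91,0,158]),("handle",[-35,0,147]),("hinge",[-75,0,72]),("open",[-162,0,67]),("lidup",[65+47,0,200])):print(n,world(p,q).round(4))
d=[ray("top",(432,265),.15),ray("top",(433,232),.147)];print("narrow",d)
E
```

```text
[0.5471624  0.19232866 0.2036878 ] [-1.1 -1.2 -0.1 -1.1  0.9  1.2 -1.5  0.9  0.3  0.3  0.4 -0.3 -1.1 -0.4]
grip [[0.458  0.1739 0.158 ]]
handle [[0.5129 0.1852 0.147 ]]
hinge [[0.4737 0.1772 0.072 ]]
open [[0.3885 0.1596 0.067 ]]
lidup [[0.6568 0.215  0.2   ]]
narrow [array([ 0.46884517, -0.19436155,  0.15      ]), array([ 0.51957053, -0.19980742,  0.147     ])]
```

{"api": "servo_tool", "payload": {
  "steps": [
    [[0,0,0.11,0,0,-0.2,1],[0,0,0,0.16,-0.06,0,1],[0,0,0,0.16,-0.06,0,1],[0,0,0,0.16,-0.06,0,1],[0,0,0,0.16,-0.06,0,1],[0,0,0,0.16,-0.06,0,1],[0,0,0,0.16,-0.06,0,1],[0,0,0,0,0,0,1]]
  ]
}}

```text
time: 1.5
tool_pos: [0.4506, -0.4547, 0.2745]
eef_rot: [[0.978, 0.21, 0.002], [0.21, -0.978, 0.002], [0.002, -0.001, -1.0]]
force: [0.4, -0.3, -0.0]
gripper_width: 0.154
finger_force: 0.0
```

{"api": "servo_tool", "payload": {
  "steps": [
    [[0,0,0,0.05,-0.195,0,1],[0,0,0,0.05,-0.195,0,1],[0,0,0,0.05,-0.195,0,1],[0,0,0,0.05,-0.195,0,1],[0,0,0,0.05,-0.195,0,1],[0,0,0,0.05,-0.195,0,1],[0,0,0,0.05,-0.195,0,1],[0,0,0,0.05,-0.195,0,1],[0,0,0,0.05,-0.195,0,1],[0,0,0,0,0,0,1]]
  ]
}}

```text
time: 2.75
tool_pos: [0.4715, 0.0878, 0.2749]
eef_rot: [[0.978, 0.209, 0.001], [0.209, -0.978, 0.001], [0.001, -0.001, -1.0]]
force: [-0.1, -1.2, 0.1]
gripper_width: 0.007
finger_force: 0.0
```

```bash
cat > d.py <<'E'
import sys;from h import *
s=read_state();R=np.array(s["eef_rot"]);p=np.load("p.npy")
t=world(p,[float(a) for a in sys.argv[1:4]])[0]
print("units",(R.T@(t-s["tool_pos"])/.3).round(3),"target",t.round(4))
a=p[2];Rt=np.array([[np.cos(a),np.sin(a),0],[np.sin(a),-np.cos(a),0],[0,0,-1]])
print("turn",(cv2.Rodrigues(R.T@Rt)[0].ravel()/(np.pi/4)).round(3),"w",s["gripper_width"],s["force"],s["time"])
E
python3 d.py -63 0 200
```

```text
units [ 0.109 -0.289  0.25 ] target [0.4855 0.1796 0.2   ]
turn [-0.001 -0.001  0.009] w 0.006909474444507242 [-0.05849234 -1.19337063  0.07945123] 2.75
```

{"api": "servo_tool", "payload": {
  "steps": [
    [[0,0,0.009,0.055,-0.145,0.05,1],[0,0,0,0.054,-0.144,0.1,1],[0,0,0,0,0,0.1,1],[0,0,0,0,0,0,1],[0,0,0,0,0,0,1]]
  ]
}}

```text
time: 3.38
tool_pos: [0.4877, 0.1739, 0.2005]
eef_rot: [[0.981, 0.193, 0.001], [0.193, -0.981, -0.0], [0.001, 0.001, -1.0]]
force: [0.2, 0.2, -0.1]
gripper_width: 0.003
finger_force: 0.0
```

```bash
python3 d.py -64 0 137; python3 - <<'E'
from h import *
a=viewer.get_image("top");b=viewer.get_image("scene")
cv2.imwrite("pics/c2.png",np.hstack([cv2.resize(x,None,fx=4,fy=4,interpolation=2) for x in(a[200:320,120:220],b[110:230,390:490])]))
E
```

```text
units [-0.007 -0.02   0.212] target [0.4845 0.1794 0.137 ]
turn [ 0.001 -0.002 -0.013] w 0.0034461586989072146 [ 0.22766506  0.20774057 -0.11061808] 3.375
```

View pics/c2.png

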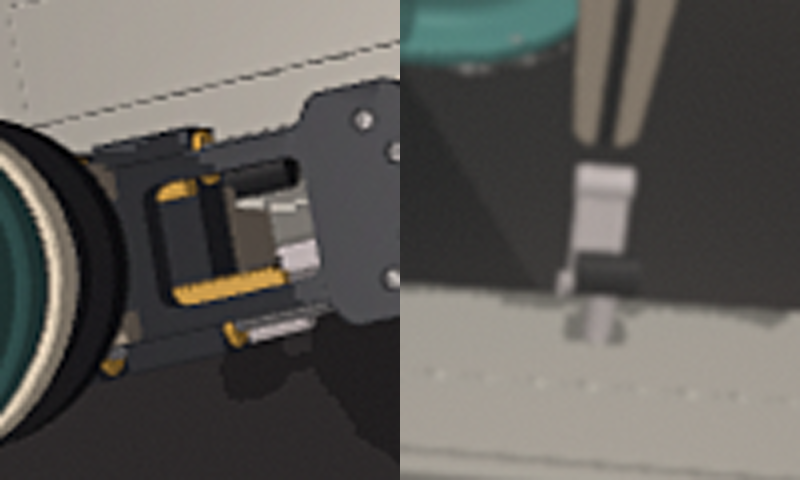

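The shut fingers (crop, right half, about (605,140)) line up over the latch. From above they sit between handle and grip, so I lower them into the gap.

{"api": "servo_tool", "payload": {
  "steps": [
    [[0,0,-0.013,-0.01,-0.015,0.04,1],[0,0,0,0,0,0.06,1],[0,0,0,0,0,0.06,1],[0,0,0,0,0,0.04,1],[0,0,0,0,0,0,1]]
  ]
}}

```text
time: 4.1
tool_pos: [0.4821, 0.179, 0.1381]
eef_rot: [[0.979, 0.205, -0.003], [0.205, -0.979, -0.001], [-0.003, 0.0, -1.0]]
force: [-0.6, 0.0, 0.2]
gripper_width: 0.008
finger_force: 0.0
```

```bash
python3 d.py -64 0 137
```

```text
units [0.008 0.    0.004] target [0.4845 0.1794 0.137 ]
turn [0.    0.003 0.004] w 0.007615578368721 [-0.55247569  0.01839798  0.17722226] 4.1
```

{"api": "servo_tool", "payload": {
  "steps": [
    [[0,0,0,-0.04,0,0,1],[0,0,0,-0.04,0,0,1],[0,0,0,-0.04,0,0,1],[0,0,0,-0.04,0,0,1],[0,0,0,-0.04,0,0,1],[0,0,0,-0.04,0,0,1],[0,0,0,-0.04,0,0,1],[0,0,0,0,0,0,1],[0,0,0,0,0,0,1]]
  ]
}}

```text
time: 5.22
tool_pos: [0.401, 0.1621, 0.1397]
eef_rot: [[0.979, 0.205, 0.0], [0.205, -0.979, 0.0], [0.001, -0.0, -1.0]]
force: [0.3, 0.4, -0.4]
gripper_width: 0.005
finger_force: 0.0
```

```bash
python3 d.py -35 0 240; python3 - <<'E'
from h import *
a=viewer.get_image("top");b=viewer.get_image("scene")
cv2.imwrite("pics/c3.png",np.hstack([cv2.resize(x,None,fx=4,fy=4,interpolation=2) for x in(a[220:340,120:220],b[90:210,390:490])]))
E
```

```text
units [ 0.381  0.001 -0.334] target [0.5129 0.1852 0.24  ]
turn [-0.    -0.001  0.003] w 0.0051769275602685525 [ 0.2938599   0.41210972 -0.40816188] 5.225
```

View pics/c3.png

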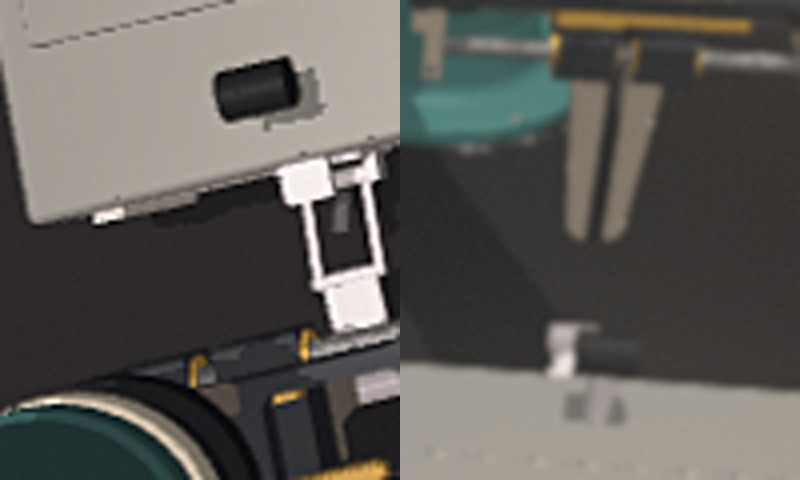

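The latch lies open: the lever extends out in front at crop (350,250). Next I go over the handle with the fingers open.

{"api": "servo_tool", "payload": {
  "steps": [
    [[0,0,0,0,0,-0.17,-0.4],[0,0,0,0,0,-0.17,-0.4],[0,0,0,0.13,0,0,-0.4],[0,0,0,0.13,0,0,-0.4],[0,0,0,0.12,0,0.1,-0.4],[0,0,0,0,0,0.1,-0.4],[0,0,0,0,0,0,-0.4],[0,0,0,0,0,0,-0.4]]
  ]
}}

```text
time: 6.32
tool_pos: [0.5126, 0.1858, 0.1825]
eef_rot: [[0.979, 0.205, 0.001], [0.205, -0.979, 0.0], [0.001, -0.0, -1.0]]
force: [-0.3, 0.1, 0.7]
gripper_width: 0.697
finger_force: 0.0
```

```bash
python3 d.py -35 0 129; python3 - <<'E'
from h import *
a=viewer.get_image("top");b=viewer.get_image("scene")
cv2.imwrite("pics/c4.png",np.hstack([cv2.resize(x,None,fx=4,fy=4,interpolation=2) for x in(a[180:300,130:230],b[110:230,390:490])]))
E
```

```text
units [0.    0.002 0.178] target [0.5129 0.1852 0.129 ]
turn [-0.    -0.001  0.004] w 0.6972608696461811 [-0.28825382  0.14935714  0.71456052] 6.325
```

View pics/c4.png

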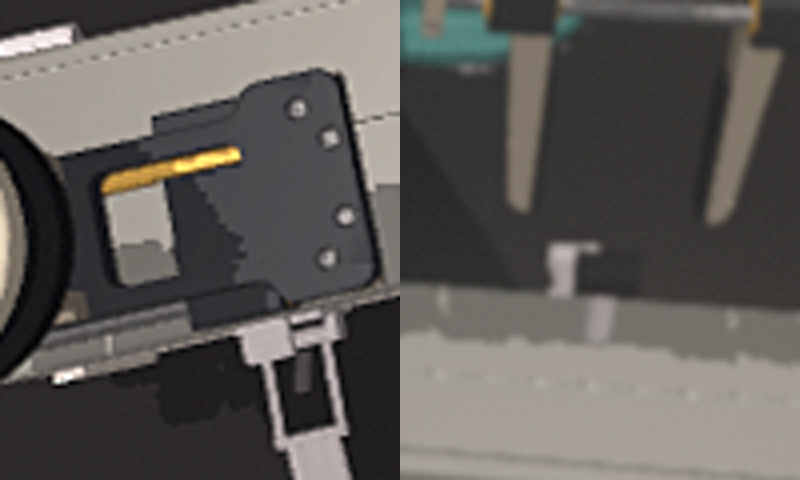

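The fingers straddle the handle: tips are at about (520,205) and (720,215), with the handle at (610,270). I go down and close.

{"api": "servo_tool", "payload": {
  "steps": [
    [[0,0,0,0,0,0.06,-0.4],[0,0,0,0,0,0.06,-0.4],[0,0,0,0,0,0.055,-0.4],[0,0,0,0,0,0,1],[0,0,0,0,0,0,1],[0,0,0,0,0,0,1],[0,0,0,0,0,0,1],[0,0,0,0,0,0,1],[0,0,0,0,0,0,1]]
  ],
  "grip_force": 20
}}

```text
time: 7.55
tool_pos: [0.5124, 0.1866, 0.1296]
eef_rot: [[0.979, 0.206, 0.001], [0.206, -0.979, 0.002], [0.001, -0.001, -1.0]]
force: [-0.7, 4.3, 1.9]
gripper_width: 0.28
finger_force: 20.0
```

```bash
python3 d.py -35 0 128; python3 - <<'E'
import numpy as np
q=np.arange(0,1.56,.15);x=65+47*np.sin(q)-100*np.cos(q);z=100+100*np.sin(q)+47*np.cos(q)
print(np.c_[q[1:],np.diff(x)/300,-np.diff(z)/300].round(3).tolist())
E
```

```text
units [0.001 0.005 0.005] target [0.5129 0.1852 0.128 ]
turn [-0.002 -0.002  0.005] w 0.28043085679688107 [-0.68144666  4.32434029  1.88051538] 7.55
[[0.15, 0.027, -0.048], [0.3, 0.034, -0.043], [0.45, 0.04, -0.038], [0.6, 0.045, -0.031], [0.75, 0.05, -0.024], [0.9, 0.053, -0.017], [1.05, 0.055, -0.009], [1.2, 0.055, -0.0], [1.35, 0.055, 0.008], [1.5, 0.053, 0.016]]
```

{"api": "servo_tool", "payload": {
  "steps": [
    [[0,0,0,0.013,0.003,-0.025,1],[0,0,0,0.014,0,-0.023,1],[0,0,0,0.017,0,-0.022,1],[0,0,0,0.017,0,-0.021,1],[0,0,0,0.02,0,-0.02,1],[0,0,0,0.02,0,-0.018,1],[0,0,0,0.022,0,-0.016,1],[0,0,0,0.023,0,-0.015,1],[0,0,0,0,0,0,1]]
  ]
}}

```text
time: 8.68
tool_pos: [0.5525, 0.1951, 0.1763]
eef_rot: [[0.978, 0.207, -0.006], [0.207, -0.978, 0.001], [-0.006, -0.002, -1.0]]
force: [-5.5, 5.3, 0.7]
gripper_width: 0.277
finger_force: 20.0
```

```bash
python3 d.py 21.3 0 176.3;python3 - <<'E'
from h import *
b=viewer.get_image("scene")
cv2.imwrite("pics/c5.png",cv2.resize(b[100:300,340:540],None,fx=2.5,fy=2.5,interpolation=2))
E
```

```text
units [ 0.052  0.006 -0.   ] target [0.568  0.1966 0.1763]
turn [-0.002  0.007  0.006] w 0.2769091247444092 [-5.45726346  5.26527946  0.7395758 ] 8.675
```

View pics/c5.png

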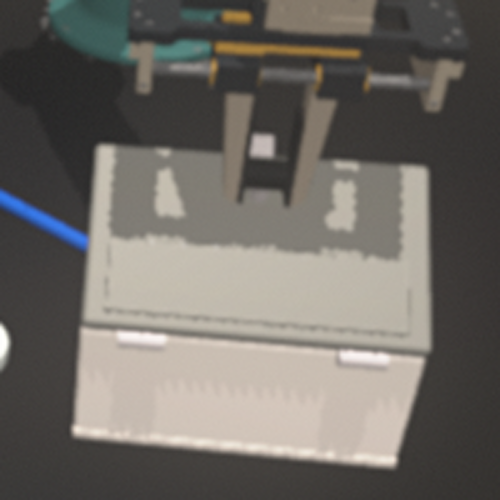

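The lid is following (front edge raised, handle between fingers near (268,175)). I continue along the arc.

{"api": "servo_tool", "payload": {
  "steps": [
    [[0,0,0,0.025,0,-0.013,1],[0,0,0,0.025,0.003,-0.011,1],[0,0,0,0.026,0,-0.009,1],[0,0,0,0.027,0,-0.008,1],[0,0,0,0.027,0.003,-0.006,1],[0,0,0,0.028,0,-0.003,1],[0,0,0,0.028,0,-0.001,1],[0,0,0,0.028,0,0.001,1],[0,0,0,0,0,0,1]]
  ]
}}

```text
time: 9.85
tool_pos: [0.6172, 0.2089, 0.193]
eef_rot: [[0.978, 0.208, -0.002], [0.208, -0.978, 0.005], [-0.001, -0.005, -1.0]]
force: [-3.1, 8.3, 4.6]
gripper_width: 0.281
finger_force: 20.0
```

```bash
python3 d.py 72.6 0 191.2; python3 d.py 104.8 0 184.1
```

```text
units [0.002 0.007 0.006] target [0.6183 0.207  0.1912]
turn [-0.006  0.001  0.007] w 0.28117103851359176 [-3.13508996  8.27254335  4.57308749] 9.85
units [0.11  0.008 0.029] target [0.6498 0.2135 0.1841]
turn [-0.006  0.001  0.007] w 0.28117103851359176 [-3.13508996  8.27254335  4.57308749] 9.85
```

{"api": "servo_tool", "payload": {
  "steps": [
    [[0,0,0.005,0.028,0.005,0.005,1],[0,0,0,0.028,0.003,0.006,1],[0,0,0,0.028,0,0.008,1],[0,0,0,0.027,0,0.01,1],[0,0,0,0,0,0,1],[0,0,0,0,0,0,1]]
  ]
}}

```text
time: 10.6
tool_pos: [0.6515, 0.2163, 0.1856]
eef_rot: [[0.979, 0.205, 0.003], [0.205, -0.979, 0.009], [0.005, -0.009, -1.0]]
force: [0.6, 11.7, 3.4]
gripper_width: 0.282
finger_force: 20.0
```

```bash
python3 d.py 104.8 0 184.1; python3 - <<'E'
from h import *
b=viewer.get_image("scene")
cv2.imwrite("pics/c6.png",cv2.resize(b[80:300,340:540],None,fx=2.5,fy=2.5,interpolation=2))
E
```

```text
units [-0.007  0.008  0.005] target [0.6498 0.2135 0.1841]
turn [-0.011 -0.006  0.004] w 0.2816869514243839 [ 0.63090106 11.73560382  3.40516606] 10.6
```

View pics/c6.png

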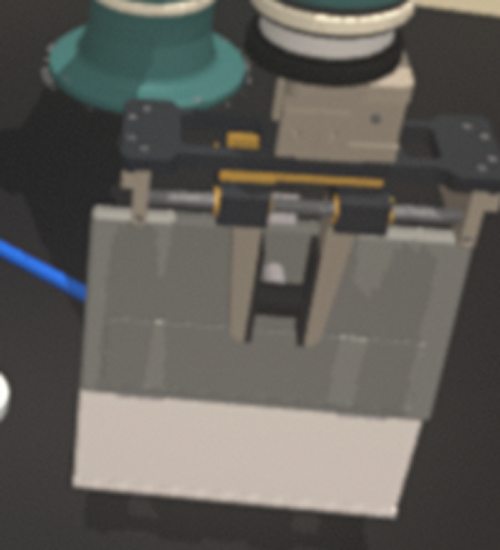

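The lid stands about upright, with the handle gripped at (280,300). I release and go up.

{"api": "servo_tool", "payload": {
  "steps": [
    [[0,0,0,0,0,0,-0.5],[0,0,0,0,0,0,-0.5],[0,0,0,0,0,0,-0.5],[0,0,0,0,0,0,-0.5],[0,0,0,0,0,-0.04,-0.5],[0,0,0,0,0,-0.1,-0.5],[0,0,0,0,0,-0.15,-0.5],[0,0,0,0,0,-0.15,-0.5],[0,0,0,0,0,0,-0.5],[0,0,0,0,0,0,-0.5]]
  ]
}}

```text
time: 11.9
tool_pos: [0.6513, 0.2089, 0.3152]
eef_rot: [[0.98, 0.201, -0.0], [0.201, -0.98, -0.001], [-0.0, 0.0, -1.0]]
force: [0.7, -0.2, -0.1]
gripper_width: 0.747
finger_force: 0.0
```

```bash
python3 d.py 104.8 0 184.1; python3 - <<'E'
from h import *
a=viewer.get_image("top");b=viewer.get_image("scene")
cv2.imwrite("pics/c7.png",np.hstack([cv2.resize(x,(400,400),interpolation=2) for x in(a[120:320,100:300],b[80:280,340:540])]))
E
```

```text
units [-0.002 -0.016  0.437] target [0.6498 0.2135 0.1841]
turn [ 0.001  0.001 -0.002] w 0.7473766680186626 [ 0.74553518 -0.17844374 -0.10632981] 11.9
```

View pics/c7.png

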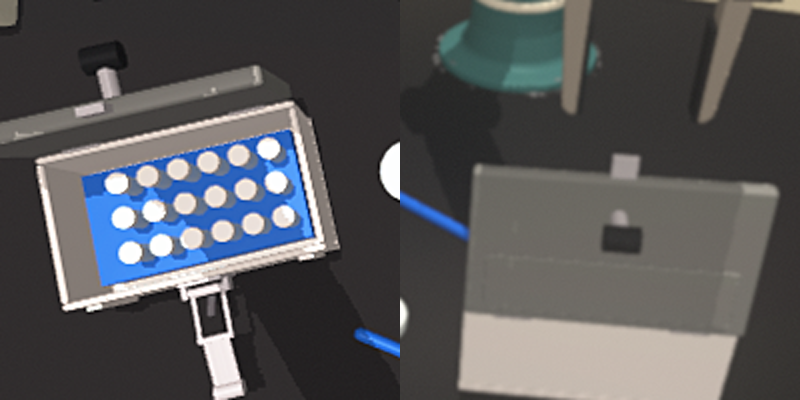

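The lid stands upright on its own, the latch is open at (215,350), the rack is exposed and the gripper is clear.

```bash
python3 -c "
from station import hand_in;print(hand_in())"
```

```text
the job is handed in; nothing more can be done
None
```

The wide carrier's latch is fully open, its lid stands upright by itself with the gripper clear, and I never touched the narrow carrier; I handed the job in after about 12 s of robot time, and no verdict came back.

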